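# Put away an unpacked kiln load

### The arm

A 6-joint arm with a two-finger parallel gripper is mounted at the origin on the work surface. World frame = base frame: x ahead of the robot, y to its left, z up, the work surface at z = 0. Lengths are in mm, angles in degrees, forces in N, time in s.
With the tool pointing down it reaches from about 425 to 1125 mm from the base axis. Payload 14.9 kg.
Tool frame: the origin (TCP) lies midway between the tips of the shut fingers; the grasp point (between the pads) lies 19 mm behind it; z points along the fingers, y is the line along which they close (so a half turn about z gives the same grasp; the last joint's range is limited). The gripper opens to 91 mm and grips with 3 to 60 N. Pads are 32 mm wide; open, the fingers measure 118 mm over their backs; the gripper's body (76 mm by 178 mm) begins 60 mm behind the grasp point.
Start: joints at [-78.627, 21.709, 99.362, -0, 58.929, -1.908], TCP at [160.805, -681.293, 213.932] pointing down, gripper open.
Joint ranges: [-158.91, 158.91], [-42.39, 125.64], [0.06, 152.35], [-60.88, 240.88], [17.5, 164.5], [-176.32, 176.32]. Speed limits (degrees/s): [108.29, 108.29, 136.94, 180, 180, 180].

### API

Orientations are given as a 3x3 rotation matrix whose columns are the frame's x, y, z axes.
In Python, from station import env gives the robot as it stands. The module is installed in compiled form; this text tells all that it offers.
- The arm moves only by the tool play_rows, never from a script. Its argument "rows" is a list of rows, each a list of 2 entries, a list of its own where there are three numbers: the shift along the tool's x, y, z in m, then the turn, a rotation vector about the tool's x, y, z in rad. In form: [[[x, y, z], [ax, ay, az]], ...]. A call has 1 to 12 rows; each row is the pose to reach, as a shift and turn from the pose commanded when the call began, along the tool's axes at that moment; what a row does not reach only later rows make up. A row lasts 1/12 s, in which the tool goes at most 41.7 mm and 7.16 degrees, less where a joint would pass 70% of its speed; a pose out of reach is approached as far as the arm can. A call with a gripper value outside its range is refused whole. "jaw" is the finger opening in m, from 0 to 0.0912, set as the call begins (left out, the last holds). The fingers move at their own pace and stop on an object; "newtons" is the grip in N (left out, the last holds). Time passes only in rows, so rows that repeat a pose let the fingers close. It gives the time, the measured TCP pose, the force, the opening and the grip force at its end, in the units of the state.
- env.sense(): the state, without advancing time (a new reading comes with each control period).
- env.capture(name): name is "scene" or "top" or "wrist"; returns a dict with "pixels" (400x640x3 uint8, blue, green, red), "z_map" (400x640 float32, mm along the optical axis (not along the pixel's ray), 0 where there is no reading), "fx", "fy", "cx", "cy" (pixels), "extrinsics" (4x4, takes a point from world to camera coordinates). Camera axes: x right, y down, z forward; pixel columns grow to the right and rows downward; lengths in mm; the calibration is good to about 2 mm. The wrist camera is an equidistant fisheye: a pixel r from the principal point sees the ray r / f radians off the axis. A picture is of the moment at which its call begins.
- env.job_done(): hands the job in; it is judged then, once.
The state is a dict: "time_s": time; "q": joint angles; "dq": joint speeds; "effort": joint torques, N m; "eef_pos": TCP position; "ee_rot": TCP orientation; "wrist_force": force on the tool from outside, world axes, zero at the start; "ft_torque": the same for the moment, N m; "gripper_width": opening from 0.0 (shut) to 1.0 (fully open); "finger_force": force on a finger pad.
Only numpy, scipy, OpenCV 4.12 (cv2) and the standard library are available. Lean on these libraries where they do the work, as an engineer would, in place of code of your own. Each camera call takes 0.05 s, during which the arm holds its last target. There are 200 camera calls.

### The job

Sort what came out of the kiln: stand the two round kiln posts upright in the long wooden tray and the two square kiln posts upright in the square steel tray. Lift the little bottle vase straight up over its ledge's front rail, keep it upright, and set it down gently, without dropping it, on the centre of the round plywood bat (within about a centimetre). Leave the small blue pinch bowl where it stands.

Things in the scene. Friction and masses are not known exactly. Their poses are not given: they have to be found in the camera images.
- round_a_mid (a point): Loose kiln post of plain buff fireclay, standing upright, ROUND, 40 mm diameter, 70 mm tall, about 140 g (hidden 0.7 to 1.4 times), with a dark 20 mm dot on top. This point is its centre, 35 mm above its underside; z is up along the post. The two round posts are alike; both belong in the long wooden tray.
- round_b_mid (a point): Loose kiln post of plain buff fireclay, standing upright, ROUND, 40 mm diameter, 70 mm tall, about 140 g (hidden 0.7 to 1.4 times), with a dark 20 mm dot on top. This point is its centre, 35 mm above its underside; z is up along the post. The two round posts are alike; both belong in the long wooden tray.
- square_a_mid (a point): Loose kiln post of plain buff fireclay, standing upright, SQUARE, 38 x 38 mm, 70 mm tall, about 140 g (hidden 0.7 to 1.4 times), with a dark 20 mm dot on top. This point is its centre, 35 mm above its underside; z is up along the post. Its x and y are square to its side faces. The two square posts are alike; both belong in the square steel tray.
- square_b_mid (a point): Loose kiln post of plain buff fireclay, standing upright, SQUARE, 38 x 38 mm, 70 mm tall, about 140 g (hidden 0.7 to 1.4 times), with a dark 20 mm dot on top. This point is its centre, 35 mm above its underside; z is up along the post. Its x and y are square to its side faces. The two square posts are alike; both belong in the square steel tray.
- vase_mid (a point): Loose small glazed bottle vase, 95 mm tall, about 180 g, standing on the railed ledge: round belly 60 mm across at most (25 mm above its underside), foot 44 mm across, neck 26 to 28 mm in diameter from 52 to 88 mm above its underside, lip 32 mm. Easiest gripped round the neck. This point is its centre, 47.5 mm above its underside; z is up along the vase.
- tray_long: Fixed long wooden tray, open on top, outside 80 (its x) x 160 (its y) x 20 mm high, walls and floor 6 mm thick, so inside 68 x 148 mm. Origin: centre of its underside, on the table. Both round posts stand in it side by side along its y.
- tray_square: Fixed square dark steel tray, open on top, outside 130 x 130 x 20 mm high, walls and floor 4 mm thick, so inside 122 x 122 mm. Origin: centre of its underside, on the table; x and y square to its walls. Both square posts stand in it.
- bat: Fixed round plywood bat (disc), 120 mm diameter, flat top 15 mm above the table, with two thin dark rings drawn about its centre (68 and 104 mm across). Origin: centre of its underside. The vase goes on its centre.
- rack: Fixed small plywood ledge, 110 (its x) x 150 (its y) mm, its board's top 30 mm above the table; open above. Front (its -x side): a steel retaining rail 8 mm thick along its y at x = -50 mm, top 62 mm above the table (32 mm over the board). Back panel at x = 52 mm, top 70 mm above the table; low side strips at y = +-72 mm, top 44 mm above the table. Origin: centre of its underside, on the table.
- pinch_bowl: Loose small blue-glazed pinch bowl, 60 mm across the rim, 40 mm high, standing upright among the posts; to be left alone. Origin: centre of its underside.
Not all that is in view belongs to the job. Leave any yellow look-alike of the part that bears square_b_mid alone.

How it is judged:
By the outcome, as a careful person would: the job done as asked, in the order asked, and still so for the second after the job is handed in, with the robot touching nothing.
It also fails if it takes over 128 s, if anything falls off the work surface, if the arm or the gripper's body presses on something with over 40 N, if the wrist force passes 120 N, or if a joint passes its speed limit or range.

## Working session

There is one attempt and no reset: what is moved stays moved. The work goes in short steps, Python scripts to look and compute and a tool call to move; the robot and the scene stay as the last step left them, time stands still between calls to the robot, and variables do not carry over. Pictures are saved under pics/ and viewed, at most 14 in all, crops included, and the job is handed in when it is done.

Besides the shell and the picture viewer there is one more tool, called in YAML: its name, and indented under it one key for each argument. play_rows: Moves the arm, as the interface text tells. Its arguments: {"type":"object","properties":{"rows":{"type":"array"},"jaw":{"type":"number"},"newtons":{"type":"number"}},"required":["rows"]}

```bash
mkdir -p pics; cat > h.py <<'E'
import numpy as np, cv2
from station import env
def snap(name,fn=None):
    c=env.capture(name)
    if fn: cv2.imwrite('pics/'+fn,c['pixels'])
    np.savez(''+name+'.npz',**c)
    return c
def ray(c,u,v,fish=False):
    x=(u-c['cx'])/c['fx'];y=(v-c['cy'])/c['fy']
    if fish:
        r=np.hypot(x,y);s=np.sin(r)/r if r>1e-9 else 1;d=np.array([x*s,y*s,np.cos(r)])
    else: d=np.array([x,y,1.])
    E=c['extrinsics'];R=E[:3,:3];t=E[:3,3]
    return -R.T@t, R.T@d
def onz(c,u,v,z,fish=False):
    o,d=ray(c,u,v,fish);return o+d*(z-o[2])/d[2]
def cloud(c):
    v,u=np.mgrid[:400,:640];z=c['z_map'];P=np.stack([(u-c['cx'])/c['fx']*z,(v-c['cy'])/c['fy']*z,z],-1)
    E=c['extrinsics'];return (P-E[:3,3])@E[:3,:3]
def proj(c,p):
    E=c['extrinsics'];q=E[:3,:3]@p+E[:3,3];return c['fx']*q[0]/q[2]+c['cx'],c['fy']*q[1]/q[2]+c['cy']
E
python3 - <<'E'
from h import *
s=env.sense();print(s)
for n in('scene','top'):
    c=snap(n,n+'0.png');print(n,c['fx'],c['cx'],c['cy'],c['extrinsics'].round(3).tolist(),(c['z_map']>0).mean())
E
```

```text
{'time_s': 0.0, 'q': array([-7.86270289e+01,  2.17382345e+01,  9.93959908e+01, -7.63873745e-04,
        5.89272930e+01, -1.90864095e+00]), 'dq': array([-0.00972227, -0.00766321, -0.05245247,  0.002559  ,  0.09147415,
        0.01617462]), 'effort': array([ 1.55742440e-03, -7.63719893e+01, -4.34365726e+01,  6.51444937e-02,
        4.25040652e-02, -9.89540354e-05]), 'eef_pos': array([ 160.7214992 , -680.89338237,  213.28837286]), 'ee_rot': array([[ 9.73251073e-01,  2.29743987e-01, -2.22922140e-04],
       [ 2.29744093e-01, -9.73250506e-01,  1.05036084e-03],
       [ 2.43550007e-05, -1.07347986e-03, -9.99999424e-01]]), 'wrist_force': array([0.729473 , 0.3094397, 0.2824886]), 'ft_torque': array([ 0.07263867,  0.02108666, -0.02040543]), 'finger_force': 0.0, 'gripper_width': 0.9996495943314212}
scene 378.80208774026886 316.52339064665335 198.58817434455943 [[0.321, 0.947, 0.02, -182.52], [0.613, -0.192, -0.766, -292.294], [-0.722, 0.258, -0.642, 1563.159], [0.0, 0.0, 0.0, 1.0]] 0.99586328125
top 494.4283495259641 320.4005906029341 197.42627299885717 [[-0.018, -1.0, 0.0, 9.301], [-0.997, 0.018, -0.068, 557.207], [0.068, -0.001, -0.998, 1403.814], [0.0, 0.0, 0.0, 1.0]] 0.99617578125
```

View pics/top0.png

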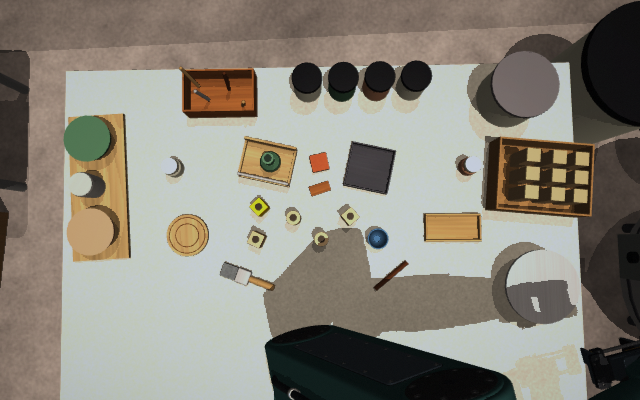

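View pics/scene0.png

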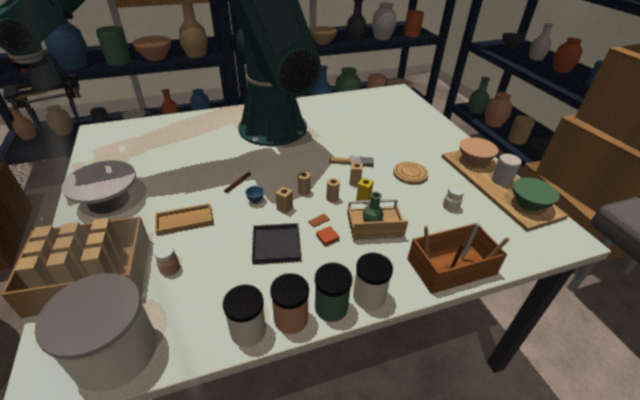

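The top view shows, with +x up and +y left:
- posts at about (257,239), (293,217), (321,238) and (349,215)
- the yellow decoy at (260,206) and the bowl at (377,238)
- the long tray at (452,227), the square tray at (370,167) and the bat at (188,235)
- the ledge with the vase at (269,160)

The scene view shows the same set; both posts and trays are clear there.

```bash
python3 - <<'E'
from h import *
t=dict(np.load('top.npz'));s=dict(np.load('scene.npz'))
a=cv2.resize(t['pixels'][135:265,160:400],None,fx=3.3,fy=3.3,interpolation=cv2.INTER_CUBIC)
cv2.imwrite('pics/topc.png',a[:, :800])
b=cv2.resize(s['pixels'][145:245,230:430],None,fx=4,fy=4,interpolation=cv2.INTER_CUBIC);cv2.imwrite('pics/scc.png',b)
P=cloud(t)
# tall things between table & 110mm, in work region: components from top depth
Z=P[...,2]
for name,c in(('top',t),('scene',s)):
    P=cloud(c);Z=P[...,2]
    m=((Z>55)&(Z<85)&(P[...,0]>300)&(P[...,0]<800)&(abs(P[...,1])<450)).astype(np.uint8)
    n,l,st,ce=cv2.connectedComponentsWithStats(m)
    for i in range(1,n):
        if st[i,4]>15:
            q=P[l==i];top=q[q[:,2]>np.percentile(q[:,2],90)-5]
            print(name,ce[i].round(1),st[i,2:5],'top med',np.median(top,0).round(1),'min',q.min(0).round(0),'max',q.max(0).round(0))
print([np.median(Z[z]) for z in [m==0]][:1])
E
```

```text
top [269.7 142.7] [ 53  14 159] top med [711.8 146.8  70.9] min [691.  65.  55.] max [730. 211.  77.]
top [271.2 163.2] [ 21  21 217] top med [648.8 128.8  77.7] min [631. 111.  55.] max [688. 167.  85.]
top [472.4 163.9] [ 18  17 233] top med [ 639.4 -425.8   71.1] min [ 618. -450.   57.] max [ 663. -404.   76.]
top [169.1 165.8] [ 18  17 234] top med [651.8 420.9  71.9] min [628. 397.  55.] max [672. 444.  78.]
top [262.  178.2] [ 51  13 146] top med [612.  164.1  62.6] min [594.  92.  55.] max [630. 232.  69.]
top [258.3 206.6] [ 19  18 190] top med [532.7 172.3  70.5] min [508. 148.  57.] max [556. 198.  79.]
top [349.9 215.8] [ 19  19 193] top med [500.7 -81.5  70.8] min [ 476. -107.   56.] max [526. -57.  77.]
top [293.  217.4] [ 15  14 163] top med [500.5  75.9  71.3] min [481.  57.  57.] max [518.  95.  77.]
top [255.6 239.1] [ 18  17 196] top med [439.8 179.1  71.5] min [420. 157.  56.] max [464. 204.  79.]
top [321.  238.6] [ 15  14 160] top med [ 4.392e+02 -3.000e-01  7.110e+01] min [422. -20.  63.] max [458.  19.  77.]
scene [356.3 167.3] [ 12  12 121] top med [445.5 178.
[... 326 characters left out ...]
511. 146.  56.] max [559. 196.  74.]
scene [455.6 191.4] [ 16  14 172] top med [653.5 419.   71.1] min [628. 396.  56.] max [676. 443.  75.]
scene [283.8 193.1] [ 17  14 160] top med [503.9 -84.2  70.6] min [ 480. -107.   56.] max [529. -57.  74.]
scene [388.7 200.1] [18  3 48] top med [623.6 204.2  61.7] min [617. 180.  56.] max [633. 231.  65.]
scene [359.  201.5] [21  5 56] top med [604.9 126.4  61.8] min [595.  90.  55.] max [616. 148.  67.]
scene [377.  219.1] [ 54  25 545] top med [673.5 132.1  76.2] min [636.  63.  55.] max [732. 210.  85.]
scene [164.1 252.5] [ 20  18 276] top med [ 643.  -428.5   70.3] min [ 618. -449.   55.] max [ 667. -406.   73.]
[np.float64(0.23469379239852112)]
```

View pics/topc.png

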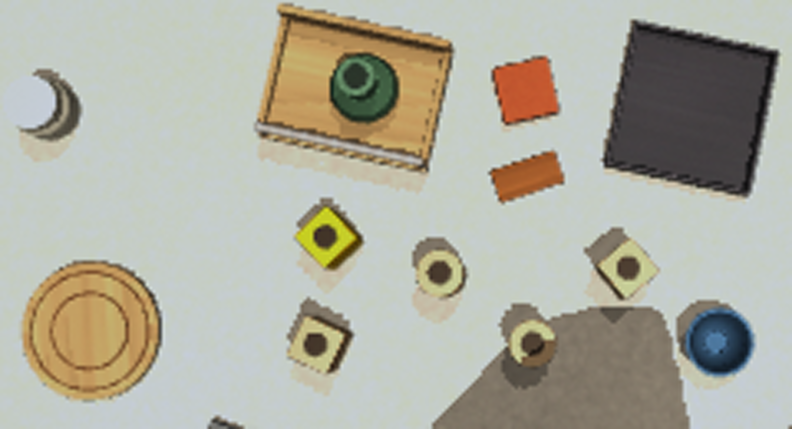

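View pics/scc.png

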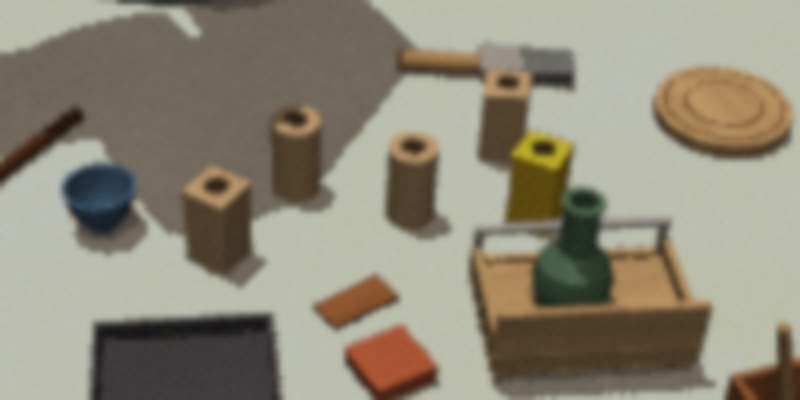

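The crops make the shapes clear. Round posts are at full-image (293,217) and (321,238), and square posts at (349,215) and (256,239). The yellow decoy is next to the ledge, whose rail is on the side facing the robot.

```bash
python3 - <<'E'
from h import *
t=dict(np.load('top.npz'));s=dict(np.load('scene.npz'))
def rect(q,n):
    r=cv2.minAreaRect(q[:,:2].astype(np.float32));b=cv2.boxPoints(r)
    print(n,'c',np.round(r[0],1),'size',np.round(r[1],1),'ang',round(r[2],1))
for name,c in(('top',t),('scene',s)):
    P=cloud(c);Z=P[...,2]
    for nm,x,y in(('sqA',502,-83),('sqB',443,179)):
        m=(np.hypot(P[...,0]-x,P[...,1]-y)<32)&(Z>65)
        rect(P[m],name+nm)
    for nm,x,y,w in(('vase',645,128,30),):
        for lo,hi in((108,118),(118,135)):
            m=(np.hypot(P[...,0]-x,P[...,1]-y)<w)&(Z>lo)&(Z<hi);q=P[m]
            if len(q)>3:
                (a,r)=cv2.minEnclosingCircle(q[:,:2].astype(np.float32));print(name,nm,lo,len(q),np.round(a,1),round(r,1),'z',np.percentile(q[:,2],[5,50,95]).round(1))
    # trays/bat by colour, then corners cast on rim plane
    hsv=cv2.cvtColor(c['pixels'],cv2.COLOR_BGR2HSV)
    table=(P[...,2])
    R={'sqT':(628,-134,110,20),'loT':(466,-354,110,20),'bat':(455,370,80,15),'rack':(650,130,120,0)}
    for nm,(x,y,w,z) in R.items():
        u,v=np.meshgrid(np.arange(640),np.arange(400))
        u0,v0=proj(c,np.array([x,y,z]))
        reg=np.hypot(P[...,0]-x,P[...,1]-y)<w
        H,S,V=hsv[...,0],hsv[...,1],hsv[...,2]
        m=reg&((V<90)&(S<90) if nm=='sqT' else (S>80)&(H<25))
        m=cv2.morphologyEx(m.astype(np.uint8),cv2.MORPH_OPEN,np.ones((2,2)))
        n,l,st,ce=cv2.connectedComponentsWithStats(m)
        if n<2: continue
        k=1+np.argmax(st[1:,4]);cn=max(cv2.findContours((l==k).astype(np.uint8),0,1)[0],key=len)[:,0]
        q=np.array([onz(c,a,b,z) for a,b in cn]);rect(q,name+' '+nm)
        zz=Z[l==k];print('   z pct',np.percentile(zz,[5,50,95]).round(1))
        if nm=='bat':
            e=cv2.fitEllipse(q[:,:2].astype(np.float32));print('  ell',np.round(e[0],1),np.round(e[1],1))
E
```

```text
topsqA c [501.4 -81.8] size [38.  38.2] ang 38.8
topsqB c [442.  180.6] size [37.7 38.2] ang 63.2
top vase 118 98 [657.9 139. ] 15.3 z [121.3 125.5 129.9]
top sqT c [ 638.7 -145. ] size [129.8 131.6] ang 77.1
   z pct [-0.9  4.5 19.4]
top loT c [ 462.6 -379.2] size [161.7  80. ] ang 88.9
   z pct [ 1.1  6.9 22. ]
top bat c [455.1 381.2] size [114.9 117.7] ang 89.8
   z pct [ 8.7 15.4 20.6]
  ell [454.6 380.9] [116.2 117.5]
top rack c [670.7 151.5] size [159.3 110.1] ang 76.7
   z pct [24.6 31.4 69. ]
scenesqA c [503.6 -83.7] size [37.7 39.1] ang 41.2
scenesqB c [444.9 179.1] size [36.4 38.2] ang 66.6
scene vase 108 21 [665.9 132.9] 9.9 z [108.7 113.9 116.8]
scene vase 118 68 [660.5 137.5] 15.6 z [119.8 125.7 128.5]
scene sqT c [ 656.8 -144.8] size [126.8 142.1] ang 76.6
   z pct [ 1.7  5.  19.4]
scene loT c [ 482.1 -377.7] size [157.5  96.1] ang 89.1
   z pct [ 1.7  7.4 20.3]
scene bat c [470.6 380.8] size [118. 123.] ang 72.8
   z pct [ 3.4 16.4 19.3]
  ell [470.1 380.4] [114.6 125.3]
scene rack c [644.6 172.6] size [172.7 135.3] ang 76.4
   z pct [ 4.4 35.8 70.2]
```

play_rows:
  rows:
    - [[0.32,-0.284,0],[0,0,-1.339]]
    - [[0.32,-0.284,0],[0,0,-1.339]]
    - [[0.32,-0.284,0],[0,0,-1.339]]
    - [[0.32,-0.284,0],[0,0,-1.339]]
    - [[0.32,-0.284,0],[0,0,-1.339]]
    - [[0.32,-0.284,0],[0,0,-1.339]]
    - [[0.32,-0.284,0],[0,0,-1.339]]
    - [[0.32,-0.284,0],[0,0,-1.339]]
    - [[0.32,-0.284,0],[0,0,-1.339]]
    - [[0.32,-0.284,0],[0,0,-1.339]]
    - [[0.32,-0.284,0],[0,0,-1.339]]
    - [[0.32,-0.284,0],[0,0,-1.339]]
  jaw: 0.0912
  newtons: 20

```text
time_s: 1.1
eef_pos: [408.2, -329.0, 213.8]
ee_rot: [[-0.008, 1.0, -0.0], [1.0, 0.008, 0.0], [0.0, -0.0, -1.0]]
wrist_force: [-0.2, -0.7, 0.1]
gripper_width: 0.999
finger_force: 0.0
```

play_rows:
  rows:
    - [[0.351,0.083,0],[0,0,0]]
    - [[0.351,0.083,0],[0,0,0]]
    - [[0.351,0.083,0],[0,0,0]]
    - [[0.351,0.083,0],[0,0,0]]
    - [[0.351,0.083,0],[0,0,0]]
    - [[0.351,0.083,0],[0,0,0]]
    - [[0.351,0.083,0],[0,0,0]]
    - [[0.351,0.083,0],[0,0,0]]
    - [[0.351,0.083,0],[0,0,0]]
    - [[0.351,0.083,0],[0,0,0]]
    - [[0.351,0.083,0],[0,0,0]]
    - [[0.351,0.083,0],[0,0,0]]

```text
time_s: 2.1
eef_pos: [489.8, 18.7, 213.7]
ee_rot: [[0.002, 1.0, -0.001], [1.0, -0.002, -0.0], [-0.0, -0.001, -1.0]]
wrist_force: [0.1, -0.9, -0.1]
gripper_width: 1.0
finger_force: 0.0
```

```bash
python3 - <<'E'
from h import *
s=env.sense();print(s['eef_pos'],s['ee_rot'].round(4).tolist())
c=snap('wrist','w1.png');print(c['fx'],c['fy'],c['cx'],c['cy'],c['extrinsics'].round(3).tolist())
print(env.sense()['eef_pos'])
E
```

```text
[489.81215957  18.6909374  213.71515877] [[0.0015, 1.0, -0.0005], [1.0, -0.0015, -0.0002], [-0.0002, -0.0005, -1.0]]
309.70691628693146 309.70691628693146 321.5955615232586 202.62964607900204 [[1.0, -0.004, -0.0, -489.421], [-0.003, -0.968, 0.253, -9.134], [-0.001, -0.253, -0.968, 395.257], [0.0, 0.0, 0.0, 1.0]]
[489.7988      18.4261855  213.77719228]
```

View pics/w1.png

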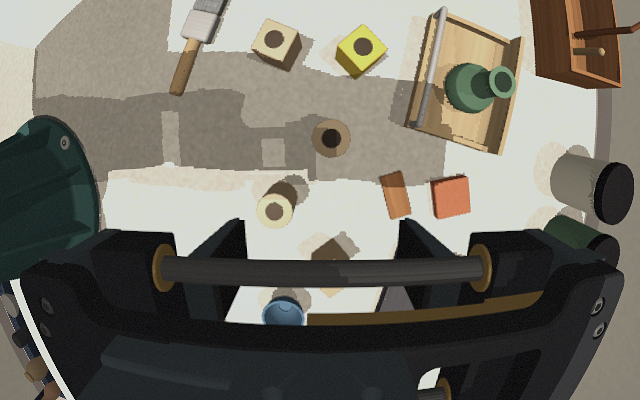

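The wrist view has +y up and +x right. It shows the dots of round A (331,138), round B (271,210) and square B (275,38), plus the vase lip (501,82). I cast those onto their heights and triangulate against the top view.

```bash
cat >> h.py <<'E'
def dot(c,u,v,w=14,thr=85):
    "centroid of the dark dot nearest to u,v"
    u,v=int(u),int(v);g=c['pixels'][max(v-w,0):v+w,u-w:u+w].max(2)
    n,l,st,ce=cv2.connectedComponentsWithStats((g<thr).astype(np.uint8))
    k=min((i for i in range(1,n) if st[i,4]>8),key=lambda i:np.hypot(*(ce[i]-w)))
    return ce[k][0]+u-w,ce[k][1]+max(v-w,0),st[k,4]
def tri(views):
    A=np.zeros((3,3));b=np.zeros(3)
    for o,d in views:
        d=d/np.linalg.norm(d);M=np.eye(3)-np.outer(d,d);A+=M;b+=M@o
    return np.linalg.solve(A,b)
E
python3 - <<'E'
from h import *
t=dict(np.load('top.npz'));s=dict(np.load('scene.npz'));w=dict(np.load('wrist.npz'))
O={'rA':((331,138),(293,217),(502,75.5)),'rB':((271,212),(321,238),(441,-1)),'sB':((275,39),(256,239),(443,180)),'sA':(None,(350,215),(503,-83))}
for k,(a,b,xy) in O.items():
    try:
        pb=dot(t,*b,w=7);ps=dot(s,*proj(s,np.array([*xy,71])),w=6,thr=75);R=[ray(t,*pb[:2]),ray(s,*ps[:2])]
        print(k,'top',onz(t,*pb[:2],70).round(1),pb[2],'scene',onz(s,*ps[:2],70).round(1),ps[2])
        if a: pa=dot(w,*a,thr=70);R.append(ray(w,*pa[:2],True));print('  wrist',np.round(pa,1),onz(w,*pa[:2],70,True).round(1))
        print('  tri',tri(R).round(1))
    except Exception as e: print(k,repr(e))
print('vase lip wrist',onz(w,501,82,125,True).round(1))
# square B top outline in wrist, bat rings
hsv=cv2.cvtColor(w['pixels'],cv2.COLOR_BGR2HSV)
E
```

```text
rA ValueError('min() iterable argument is empty')
rB top [438.9  -0.6  70. ] 34 scene [436.6  -1.2  70. ] 11
rB ValueError('min() iterable argument is empty')
sB ValueError('min() iterable argument is empty')
sA top [501.9 -80.8  70. ] 28 scene [500.9 -82.5  70. ] 9
  tri [501.6 -81.7  70.4]
vase lip wrist [656.4 136.6 125. ]
```

```bash
sed -i "s/(g<thr)/(g<(g.min()*1.+np.percentile(g,60))\/2)/" h.py
python3 - <<'E'
from h import *
t=dict(np.load('top.npz'));s=dict(np.load('scene.npz'));w=dict(np.load('wrist.npz'))
O={'rA':((331,138),(293,217),(502,75.5)),'rB':((271,212),(321,238),(441,-1)),'sB':((275,39),(256,239),(443,180)),'sA':(None,(350,215),(503,-83))}
for k,(a,b,xy) in O.items():
        pb=dot(t,*b,w=5);ps=dot(s,*proj(s,np.array([*xy,71])),w=4);R=[ray(t,*pb[:2]),ray(s,*ps[:2])]
        print(k,'top',onz(t,*pb[:2],70).round(1),pb[2],'scene',onz(s,*ps[:2],70).round(1),ps[2])
        if a: pa=dot(w,*a,w=11);R.append(ray(w,*pa[:2],True));print('  wrist',np.round(pa,1),onz(w,*pa[:2],70,True).round(1))
        print('  tri',tri(R).round(1))
E
```

```text
rA top [500.9  76.9  70. ] 42 scene [499.1  75.7  70. ] 14
  wrist [330.3 137.8 249. ] [498.5  74.7  70. ]
  tri [499.7  75.7  70.6]
rB top [439.   -0.5  70. ] 42 scene [436.   -1.6  70. ] 12
  wrist [273.6 211.  238. ] [438.3  -1.9  70. ]
  tri [438.7  -1.4  71.9]
sB top [442.6 181.2  70. ] 41 scene [440.8 180.3  70. ] 11
  wrist [273.6  38.7 259. ] [441.3 179.2  70. ]
  tri [441.9 180.   70.7]
sA top [501.3 -81.6  70. ] 40 scene [501.1 -82.6  70. ] 15
  tri [501.2 -82.1  70. ]
```

play_rows:
  rows:
    - [[0.03,0.005,0],[0,0,0]]
    - [[0.057,0.01,0.01],[0,0,0]]
    - [[0.057,0.01,0.04],[0,0,0]]
    - [[0.057,0.01,0.07],[0,0,0]]
    - [[0.057,0.01,0.1],[0,0,0]]
    - [[0.057,0.01,0.125],[0,0,0]]
    - [[0.057,0.01,0.15],[0,0,0]]
    - [[0.057,0.01,0.17],[0,0,0]]
    - [[0.057,0.01,0.182],[0,0,0]]
    - [[0.057,0.01,0.182],[0,0,0]]
    - [[0.057,0.01,0.182],[0,0,0]]

```text
time_s: 3.07
eef_pos: [500.0, 75.8, 32.1]
ee_rot: [[0.001, 1.0, -0.001], [1.0, -0.001, -0.0], [-0.0, -0.001, -1.0]]
wrist_force: [0.1, 0.8, -1.1]
gripper_width: 1.0
finger_force: 0.0
```

play_rows:
  rows:
    - [[0,0,0],[0,0,0]]
    - [[0,0,0],[0,0,0]]
    - [[0,0,0],[0,0,0]]
    - [[0,0,0],[0,0,0]]
    - [[0,0,0],[0,0,0]]
    - [[0,0,0],[0,0,0]]
    - [[0,0,0],[0,0,0]]
    - [[0,0,0],[0,0,0]]
    - [[0,0,0],[0,0,0]]
    - [[0,0,0],[0,0,0]]
  jaw: 0.02
  newtons: 20

```text
time_s: 3.9
eef_pos: [500.0, 76.6, 31.9]
ee_rot: [[-0.0, 1.0, -0.0], [1.0, 0.0, -0.0], [-0.0, -0.0, -1.0]]
wrist_force: [-0.2, 0.5, 1.3]
gripper_width: 0.432
finger_force: 20.0
```

```bash
python3 - <<'E'
from h import *
t=dict(np.load('top.npz'));P=cloud(t)
for y0,y1 in((-440,-430),(-450,-440),(-460,-450),(-480,-460),(-520,-480)):
    m=(P[...,0]>370)&(P[...,0]<570)&(P[...,1]>y0)&(P[...,1]<y1);print(y0,np.percentile(P[m][:,2],[50,98]).round(1))
E
```

```text
-440 [ 2.2 22.4]
-450 [ 2.7 21.5]
-460 [ 3.2 23.7]
-480 [-0.1 75.6]
-520 [ 1.5 91.1]
```

play_rows:
  rows:
    - [[0,0,-0.01],[0,0,0]]
    - [[0,0,-0.03],[0,0,0]]
    - [[0,0,-0.06],[0,0,0]]
    - [[0,0,-0.09],[0,0,0]]
    - [[-0.02,0,-0.115],[0,0,0]]
    - [[-0.05,-0.003,-0.125],[0,0,0]]
    - [[-0.085,-0.007,-0.125],[0,0,0]]
    - [[-0.12,-0.01,-0.125],[0,0,0]]
    - [[-0.155,-0.013,-0.125],[0,0,0]]
    - [[-0.19,-0.016,-0.125],[0,0,0]]
    - [[-0.22,-0.018,-0.125],[0,0,0]]
    - [[-0.24,-0.018,-0.125],[0,0,0]]

```text
time_s: 4.9
eef_pos: [481.4, -165.7, 157.6]
ee_rot: [[0.001, 1.0, 0.0], [1.0, -0.001, -0.0], [-0.0, 0.0, -1.0]]
wrist_force: [-0.2, -0.0, -1.2]
gripper_width: 0.436
finger_force: 20.0
```

play_rows:
  rows:
    - [[-0.03,-0.003,0],[0,0,0]]
    - [[-0.065,-0.006,0],[0,0,0]]
    - [[-0.1,-0.01,0],[0,0,0]]
    - [[-0.14,-0.013,0],[0,0,0]]
    - [[-0.175,-0.016,0],[0,0,0]]
    - [[-0.21,-0.0185,0],[0,0,0]]
    - [[-0.235,-0.0185,0],[0,0,0]]
    - [[-0.2456,-0.0185,0],[0,0,0]]
    - [[-0.2456,-0.0185,0.02],[0,0,0]]
    - [[-0.2456,-0.0185,0.05],[0,0,0]]
    - [[-0.2456,-0.0185,0.08],[0,0,0]]
    - [[-0.2456,-0.0185,0.08],[0,0,0]]

```text
time_s: 5.9
eef_pos: [461.1, -406.1, 72.4]
ee_rot: [[-0.0, 1.0, -0.005], [1.0, 0.0, 0.005], [0.005, -0.005, -1.0]]
wrist_force: [-0.4, 1.3, -3.6]
gripper_width: 0.437
finger_force: 20.0
```

```bash
python3 - <<'E'
from h import *
print(env.sense()['eef_pos']);snap('wrist','w2.png')
E
```

```text
[ 461.07367733 -406.14787193   72.42426086]
```

View pics/w2.png

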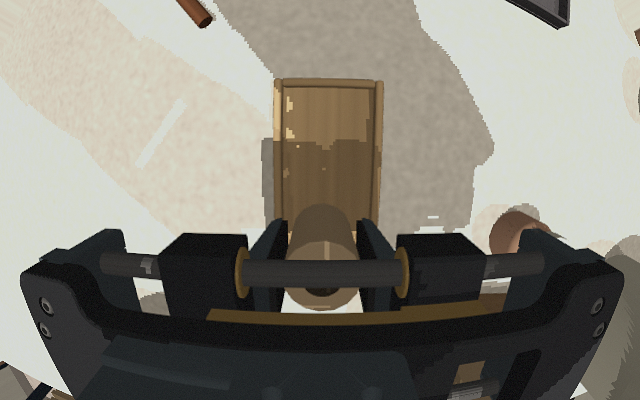

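The wrist view shows the post held over the tray's near end. The tray walls are at columns 277 and 381, and its far end is at row 82.

```bash
python3 - <<'E'
from h import *
w=dict(np.load('wrist.npz'))
for p in((273,82),(383,82),(273,200),(383,200),(275,150),(382,150)): print(p,onz(w,*p,20,True).round(1))
s=env.sense();print(s['eef_pos'],s['ee_rot'].round(4).tolist(),s['wrist_force'])
E
```

```text
(273, 82) [ 425.9 -304.3   20. ]
(383, 82) [ 504.9 -304.    20. ]
(273, 200) [ 424.1 -391.5   20. ]
(383, 200) [ 506.8 -391.5   20. ]
(275, 150) [ 426.8 -354.1   20. ]
(382, 150) [ 504.7 -354.    20. ]
[ 462.11702835 -407.04724496   75.04929064] [[-0.0003, 1.0, -0.0038], [1.0, 0.0003, 0.0037], [0.0037, -0.0038, -1.0]] [ 0.12977766 -0.2648438  -1.27748228]
```

play_rows:
  rows:
    - [[0,0.001,0.01],[0,0,0]]
    - [[0,0.001,0.02],[0,0,0]]
    - [[0,0.001,0.028],[0,0,0]]
    - [[0,0.001,0.033],[0,0,0]]
    - [[0,0.001,0.036],[0,0,0]]
    - [[0,0.001,0.038],[0,0,0]]
    - [[0,0.001,0.0388],[0,0,0]]
    - [[0,0.001,0.0388],[0,0,0]]
    - [[0,0.001,0.0388],[0,0,0]]
    - [[0,0.001,0.0388],[0,0,0]]

```text
time_s: 6.78
eef_pos: [464.6, -409.1, 38.4]
ee_rot: [[0.0, 1.0, 0.0], [1.0, -0.0, -0.0], [-0.0, 0.0, -1.0]]
wrist_force: [-0.4, -0.2, -1.2]
gripper_width: 0.435
finger_force: 20.0
```

play_rows:
  rows:
    - [[0,0,0],[0,0,0]]
    - [[0,0,0],[0,0,0]]
    - [[0,0,0],[0,0,0]]
    - [[0,0,0],[0,0,0]]
    - [[0,0,0],[0,0,0]]
    - [[0,0,0],[0,0,0]]
  jaw: 0.085

```text
time_s: 7.28
eef_pos: [464.5, -409.0, 38.2]
ee_rot: [[0.0, 1.0, 0.0], [1.0, -0.0, -0.0], [-0.0, 0.0, -1.0]]
wrist_force: [0.2, -0.5, 1.1]
gripper_width: 0.842
finger_force: 0.0
```

play_rows:
  rows:
    - [[0,0,-0.015],[0,0,0]]
    - [[0,0,-0.04],[0,0,0]]
    - [[0,0,-0.07],[0,0,0]]
    - [[0,0,-0.1],[0,0,0]]
    - [[0,0,-0.13],[0,0,0]]
    - [[0.041,0,-0.15],[0,0,0]]
    - [[0.082,0,-0.16],[0,0,0]]
    - [[0.123,-0.003,-0.16],[0,0,0]]
    - [[0.163,-0.006,-0.16],[0,0,0]]
    - [[0.204,-0.01,-0.16],[0,0,0]]
    - [[0.245,-0.013,-0.16],[0,0,0]]
    - [[0.28,-0.018,-0.16],[0,0,0]]

```text
time_s: 8.28
eef_pos: [446.0, -126.9, 199.2]
ee_rot: [[0.0, 1.0, 0.001], [1.0, -0.0, -0.0], [-0.0, 0.001, -1.0]]
wrist_force: [0.3, 0.9, -0.3]
gripper_width: 0.937
finger_force: 0.0
```

play_rows:
  rows:
    - [[0.04,-0.002,0],[0,0,0]]
    - [[0.08,-0.005,0],[0,0,0]]
    - [[0.115,-0.008,0],[0,0,0]]
    - [[0.1276,-0.008,0.01],[0,0,0]]
    - [[0.1276,-0.008,0.04],[0,0,0]]
    - [[0.1276,-0.008,0.07],[0,0,0]]
    - [[0.1276,-0.008,0.1],[0,0,0]]
    - [[0.1276,-0.008,0.13],[0,0,0]]
    - [[0.1276,-0.008,0.15],[0,0,0]]
    - [[0.1276,-0.008,0.162],[0,0,0]]
    - [[0.1276,-0.008,0.166],[0,0,0]]
    - [[0.1276,-0.008,0.166],[0,0,0]]

```text
time_s: 9.28
eef_pos: [438.3, -1.4, 32.1]
ee_rot: [[-0.0, 1.0, -0.001], [1.0, 0.0, 0.0], [0.0, -0.001, -1.0]]
wrist_force: [0.1, -0.1, -0.7]
gripper_width: 0.936
finger_force: 0.0
```

play_rows:
  rows:
    - [[0,0,0],[0,0,0]]
    - [[0,0,0],[0,0,0]]
    - [[0,0,0],[0,0,0]]
    - [[0,0,0],[0,0,0]]
    - [[0,0,0],[0,0,0]]
    - [[0,0,0],[0,0,0]]
    - [[0,0,0],[0,0,0]]
    - [[0,0,0],[0,0,0]]
    - [[0,0,0],[0,0,0]]
    - [[0,0,0],[0,0,0]]
  jaw: 0.02
  newtons: 20

```text
time_s: 10.12
eef_pos: [438.6, -1.4, 32.2]
ee_rot: [[-0.0, 1.0, 0.0], [1.0, 0.0, 0.0], [0.0, 0.0, -1.0]]
wrist_force: [-0.2, -0.3, 4.0]
gripper_width: 0.435
finger_force: 20.0
```

play_rows:
  rows:
    - [[0,0,-0.01],[0,0,0]]
    - [[0,0,-0.03],[0,0,0]]
    - [[0,0,-0.06],[0,0,0]]
    - [[0,0,-0.09],[0,0,0]]
    - [[-0.02,0,-0.115],[0,0,0]]
    - [[-0.05,0.005,-0.125],[0,0,0]]
    - [[-0.085,0.01,-0.125],[0,0,0]]
    - [[-0.12,0.015,-0.125],[0,0,0]]
    - [[-0.155,0.02,-0.125],[0,0,0]]
    - [[-0.19,0.023,-0.125],[0,0,0]]
    - [[-0.225,0.0265,-0.125],[0,0,0]]
    - [[-0.26,0.0265,-0.125],[0,0,0]]

```text
time_s: 11.12
eef_pos: [464.8, -263.1, 157.7]
ee_rot: [[0.0, 1.0, 0.0], [1.0, -0.0, -0.0], [-0.0, 0.0, -1.0]]
wrist_force: [0.8, 0.7, -1.9]
gripper_width: 0.433
finger_force: 20.0
```

play_rows:
  rows:
    - [[-0.035,0,0],[0,0,0]]
    - [[-0.065,0,0],[0,0,0]]
    - [[-0.083,0,0],[0,0,0]]
    - [[-0.0876,0,0.01],[0,0,0]]
    - [[-0.0876,0,0.035],[0,0,0]]
    - [[-0.0876,0,0.06],[0,0,0]]
    - [[-0.0876,0,0.085],[0,0,0]]
    - [[-0.0876,0,0.1],[0,0,0]]
    - [[-0.0876,0,0.11],[0,0,0]]
    - [[-0.0876,0,0.116],[0,0,0]]
    - [[-0.0876,0,0.1186],[0,0,0]]
    - [[-0.0876,0,0.1186],[0,0,0]]

```text
time_s: 12.12
eef_pos: [465.3, -348.7, 38.9]
ee_rot: [[-0.0, 1.0, 0.0], [1.0, 0.0, 0.0], [0.0, 0.0, -1.0]]
wrist_force: [-0.5, -1.0, -1.1]
gripper_width: 0.435
finger_force: 20.0
```

play_rows:
  rows:
    - [[0,0,0],[0,0,0]]
    - [[0,0,0],[0,0,0]]
    - [[0,0,0],[0,0,0]]

```text
time_s: 12.37
eef_pos: [465.3, -349.2, 39.2]
ee_rot: [[-0.0, 1.0, 0.001], [1.0, 0.0, -0.001], [-0.001, 0.001, -1.0]]
wrist_force: [-0.7, -0.6, -2.2]
gripper_width: 0.437
finger_force: 20.0
```

play_rows:
  rows:
    - [[0,0,0],[0,0,0]]
    - [[0,0,0],[0,0,0]]
    - [[0,0,0],[0,0,0]]
    - [[0,0,0],[0,0,0]]
    - [[0,0,0],[0,0,0]]
    - [[0,0,0],[0,0,0]]
  jaw: 0.085

```text
time_s: 12.87
eef_pos: [465.0, -349.0, 38.6]
ee_rot: [[-0.0, 1.0, 0.0], [1.0, 0.0, -0.0], [-0.0, 0.0, -1.0]]
wrist_force: [-0.6, 0.5, 0.2]
gripper_width: 0.844
finger_force: 0.0
```

play_rows:
  rows:
    - [[0,0,-0.015],[0,0,0]]
    - [[0,0,-0.04],[0,0,0]]
    - [[0,0,-0.075],[0,0,0]]
    - [[0,0,-0.11],[0,0,0]]
    - [[0.01,0,-0.14],[0,0,0]]
    - [[0.04,0.005,-0.162],[0,0,0]]
    - [[0.08,0.013,-0.1715],[0,0,0]]
    - [[0.12,0.02,-0.1715],[0,0,0]]
    - [[0.16,0.027,-0.1715],[0,0,0]]
    - [[0.19,0.035,-0.1715],[0,0,0]]
    - [[0.207,0.035,-0.1715],[0,0,0]]
    - [[0.207,0.035,-0.1715],[0,0,0]]

```text
time_s: 13.87
eef_pos: [500.0, -139.2, 210.0]
ee_rot: [[-0.003, 1.0, -0.0], [1.0, 0.003, 0.0], [0.0, -0.0, -1.0]]
wrist_force: [-0.3, -0.6, 0.9]
gripper_width: 0.932
finger_force: 0.0
```

```bash
python3 - <<'E'
from h import *
c=snap('wrist','w3.png');print(env.sense()['eef_pos'])
for n in('top',):
    t=snap(n,n+'1.png')
P=cloud(t)
for x,y in((465,-409),(465,-349)):
    m=(np.hypot(P[...,0]-x,P[...,1]-y)<28)&(P[...,2]>60);print(P[m].mean(0).round(1),m.sum(),P[m].max(0).round(),P[m].min(0).round())
E
```

```text
[ 500.01850878 -140.64417224  210.07790984]
[ 465.5 -407.2   75.2] 183 [ 484. -388.   84.] [ 448. -428.   62.]
[ 465.7 -346.3   75.1] 177 [ 485. -327.   83.] [ 446. -367.   61.]
```

View pics/w3.png

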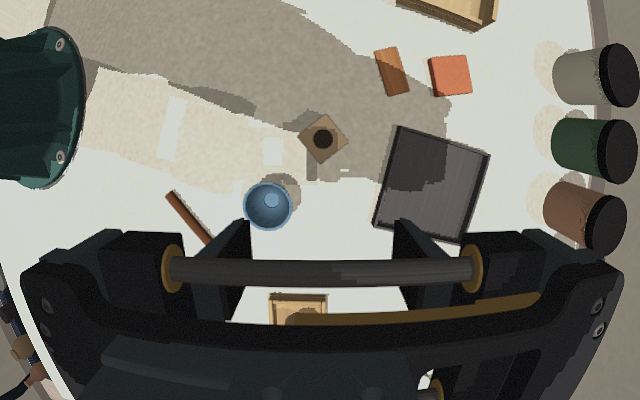

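Both round posts stand in the long tray, with tops at about 75. Square A's dot is at (323,138), with face corners near (348,139), (325,163), (298,138) and (326,115). The square tray's rim corners are at (398,124), (490,154), (462,244) and (373,226).

```bash
python3 - <<'E'
from h import *
w=dict(np.load('wrist.npz'))
d=dot(w,323,138,w=11);print(d,onz(w,*d[:2],70,True).round(1))
hsv=cv2.cvtColor(w['pixels'],cv2.COLOR_BGR2HSV)
r=hsv[100:180,285:365]
m=((r[...,1]>75)&(r[...,0]<30)|(np.hypot(*np.meshgrid(np.arange(80)+285-d[0],np.arange(80)+100-d[1]))<12)).astype(np.uint8)
Pz=None
z=w['z_map']
n,l,st,ce=cv2.connectedComponentsWithStats(m);k=l[int(d[1])-100,int(d[0])-285]
cn=max(cv2.findContours((l==k).astype(np.uint8),0,1)[0],key=len)[:,0]+[285,100]
q=np.array([onz(w,*p,70,True)[:2] for p in cn],np.float32);print(cv2.minAreaRect(q))
C=[onz(w,*p,70,True)[:2] for p in((348,139.5),(325,163),(298,138),(326,114))]
for a,b in zip(C,C[1:]+C[:1]): print('edge',np.round(a,1),np.linalg.norm(b-a).round(1),np.degrees(np.arctan2(*(b-a)[::-1])).round(1)%90)
C=np.array([onz(w,*p,20,True)[:2] for p in((398,124),(490,154),(462,244),(373,226))])
for a,b in zip(C,np.roll(C,-1,0)): print('tray',np.round(a,1),np.linalg.norm(b-a).round(1),np.degrees(np.arctan2(*(b-a)[::-1])).round(1)%90)
print(C.mean(0))
E
```

```text
(np.float64(322.4886363636364), np.float64(138.5719696969697), np.int32(264)) [500.5 -83.6  70. ]
((500.5152587890625, -83.47462463378906), (36.92411422729492, 37.236175537109375), 38.350120544433594)
edge [526.1 -84.4] 33.2 46.19999999999999
edge [ 503.1 -108.4] 37.1 46.80000000000001
edge [476.1 -82.9] 36.8 40.7
edge [504.  -58.9] 33.7 40.9
tray [589.5 -67.1] 131.4 76.6
tray [717.3 -97.6] 125.9 77.4
tray [ 689.8 -220.4] 129.2 77.6
tray [ 563.6 -192.7] 128.2 78.4
[ 640.06727538 -144.44171931]
```

play_rows:
  rows:
    - [[0.03,0,0],[0,0,0.12]]
    - [[0.059,0.001,0],[0,0,0.24]]
    - [[0.059,0.001,0.02],[0,0,0.36]]
    - [[0.059,0.001,0.04],[0,0,0.48]]
    - [[0.059,0.001,0.06],[0,0,0.6]]
    - [[0.059,0.001,0.08],[0,0,0.72]]
    - [[0.059,0.001,0.1],[0,0,0.84]]
    - [[0.059,0.001,0.11],[0,0,0.895]]
    - [[0.059,0.001,0.135],[0,0,0.895]]
    - [[0.059,0.001,0.16],[0,0,0.895]]
    - [[0.059,0.001,0.174],[0,0,0.895]]
    - [[0.059,0.001,0.178],[0,0,0.895]]

```text
time_s: 14.97
eef_pos: [499.7, -83.8, 29.8]
ee_rot: [[0.781, 0.624, -0.003], [0.624, -0.781, 0.001], [-0.002, -0.003, -1.0]]
wrist_force: [-1.3, -0.1, -0.0]
gripper_width: 0.931
finger_force: 0.0
```

play_rows:
  rows:
    - [[0,0,0],[0,0,0]]
    - [[0,0,0],[0,0,0]]

```text
time_s: 15.13
eef_pos: [501.4, -83.7, 32.5]
ee_rot: [[0.781, 0.625, 0.0], [0.625, -0.781, -0.0], [0.0, 0.0, -1.0]]
wrist_force: [-0.2, 0.2, 0.9]
gripper_width: 0.932
finger_force: 0.0
```

play_rows:
  rows:
    - [[0,0,0],[0,0,0]]
    - [[0,0,0],[0,0,0]]
    - [[0,0,0],[0,0,0]]
    - [[0,0,0],[0,0,0]]
    - [[0,0,0],[0,0,0]]
    - [[0,0,0],[0,0,0]]
    - [[0,0,0],[0,0,0]]
    - [[0,0,0],[0,0,0]]
    - [[0,0,0],[0,0,0]]
    - [[0,0,0],[0,0,0]]
  jaw: 0.02
  newtons: 20

```text
time_s: 15.97
eef_pos: [501.0, -83.0, 32.1]
ee_rot: [[0.78, 0.626, -0.0], [0.626, -0.78, 0.0], [-0.0, -0.0, -1.0]]
wrist_force: [0.1, 1.2, 3.3]
gripper_width: 0.413
finger_force: 20.0
```

play_rows:
  rows:
    - [[0,0,-0.01],[0,0,0]]
    - [[0,0,-0.03],[0,0,0]]
    - [[0,0,-0.06],[0,0,0]]
    - [[0,0.005,-0.08],[0,0,0]]
    - [[0.006,0.03,-0.08],[0,0,-0.1]]
    - [[0.015,0.06,-0.08],[0,0,-0.22]]
    - [[0.024,0.09,-0.08],[0,0,-0.34]]
    - [[0.034,0.12,-0.08],[0,0,-0.46]]
    - [[0.043,0.145,-0.08],[0,0,-0.58]]
    - [[0.046,0.153,-0.08],[0,0,-0.668]]
    - [[0.046,0.153,-0.07],[0,0,-0.668]]
    - [[0.046,0.153,-0.05],[0,0,-0.668]]

```text
time_s: 16.97
eef_pos: [633.7, -174.0, 83.4]
ee_rot: [[0.228, 0.974, 0.003], [0.974, -0.228, -0.001], [-0.0, 0.003, -1.0]]
wrist_force: [0.1, 0.4, -1.3]
gripper_width: 0.418
finger_force: 20.0
```

play_rows:
  rows:
    - [[0,0,0.01],[0,0,0]]
    - [[0,0,0.02],[0,0,0]]
    - [[0,0,0.03],[0,0,0]]
    - [[0,0,0.038],[0,0,0]]
    - [[0,0,0.042],[0,0,0]]
    - [[0,0,0.0445],[0,0,0]]
    - [[0,0,0.0455],[0,0,0]]
    - [[0,0,0.0455],[0,0,0]]
    - [[0,0,0.0455],[0,0,0]]
    - [[0,0,0.0455],[0,0,0]]

```text
time_s: 17.8
eef_pos: [632.9, -173.6, 37.0]
ee_rot: [[0.225, 0.974, 0.001], [0.974, -0.225, -0.0], [-0.0, 0.001, -1.0]]
wrist_force: [-0.7, 0.1, -0.5]
gripper_width: 0.415
finger_force: 20.0
```

play_rows:
  rows:
    - [[0,0,0],[0,0,0]]
    - [[0,0,0],[0,0,0]]
    - [[0,0,0],[0,0,0]]
    - [[0,0,0],[0,0,0]]
    - [[0,0,0],[0,0,0]]
    - [[0,0,-0.015],[0,0,0]]
    - [[0,0,-0.04],[0,0,0]]
    - [[0,0,-0.075],[0,0,0]]
    - [[0,0,-0.11],[0,0,0]]
    - [[0,0,-0.14],[0,0,0]]
    - [[0,0,-0.16],[0,0,0]]
    - [[0,0,-0.17],[0,0,0]]
  jaw: 0.085

```text
time_s: 18.8
eef_pos: [633.8, -173.9, 211.0]
ee_rot: [[0.225, 0.974, 0.004], [0.974, -0.225, -0.001], [-0.0, 0.005, -1.0]]
wrist_force: [0.5, -0.4, 0.1]
gripper_width: 0.931
finger_force: 0.0
```

play_rows:
  rows:
    - [[0.027,-0.029,0],[0,0,0]]
    - [[0.054,-0.059,0],[0,0,0]]
    - [[0.081,-0.088,0],[0,0,0]]
    - [[0.108,-0.117,0],[0,0,0]]
    - [[0.135,-0.147,0],[0,0,0]]
    - [[0.162,-0.176,0],[0,0,0]]
    - [[0.188,-0.205,0],[0,0,0]]
    - [[0.215,-0.234,0],[0,0,0]]
    - [[0.232,-0.253,0],[0,0,0]]
    - [[0.2424,-0.264,0],[0,0,0]]
    - [[0.2424,-0.264,0],[0,0,0]]
    - [[0.2424,-0.264,0],[0,0,0]]

```text
time_s: 19.8
eef_pos: [429.6, 122.4, 206.6]
ee_rot: [[0.223, 0.975, -0.0], [0.975, -0.223, -0.0], [-0.0, -0.0, -1.0]]
wrist_force: [0.5, -0.5, -0.3]
gripper_width: 0.932
finger_force: 0.0
```

```bash
python3 - <<'E'
from h import *
w=snap('wrist','w4.png');s=env.sense();print(s['eef_pos'],s['ee_rot'][:2,:2].round(3).tolist())
t=snap('top','top2.png');P=cloud(t)
m=(np.hypot(P[...,0]-633,P[...,1]+174)<32)&(P[...,2]>60);print(P[m].mean(0).round(1),m.sum(),cv2.minAreaRect(P[m][:,:2].astype(np.float32)))
E=w['extrinsics'];q=E[:3,:3]@[442,180,70]+E[:3,3];th=np.arctan2(np.hypot(q[0],q[1]),q[2]);r=th*w['fx']/np.hypot(q[0],q[1])
u,v=w['cx']+r*q[0],w['cy']+r*q[1];d=dot(w,u,v,w=12);print(u,v,d,onz(w,*d[:2],70,True).round(1))
hsv=cv2.cvtColor(w['pixels'],cv2.COLOR_BGR2HSV)
U,V=np.meshgrid(np.arange(640),np.arange(400));R=np.hypot(U-d[0],V-d[1])
m=((R<45)&(hsv[...,1]>60)&(hsv[...,0]<30)&(hsv[...,2]>130)|(R<12)).astype(np.uint8)
n,l,st,ce=cv2.connectedComponentsWithStats(m);k=l[int(d[1]),int(d[0])]
cn=max(cv2.findContours((l==k).astype(np.uint8),0,1)[0],key=len)[:,0]
print(cv2.minAreaRect(np.array([onz(w,*p,70,True)[:2] for p in cn],np.float32)))
E
```

```text
[430.02590823 121.88445582 206.59643105] [[0.224, 0.975], [0.975, -0.224]]
[ 632.5 -171.7   73.5] 199 ((633.583251953125, -172.47976684570312), (38.27587890625, 39.16166687011719), 76.06879425048828)
320.86714515924706 135.22607484707103 (np.float64(320.11986301369865), np.float64(136.34931506849315), np.int32(292)) [441.  179.1  70. ]
((442.303955078125, 180.9864501953125), (33.24775314331055, 37.03403854370117), 62.95212173461914)
```

View pics/w4.png

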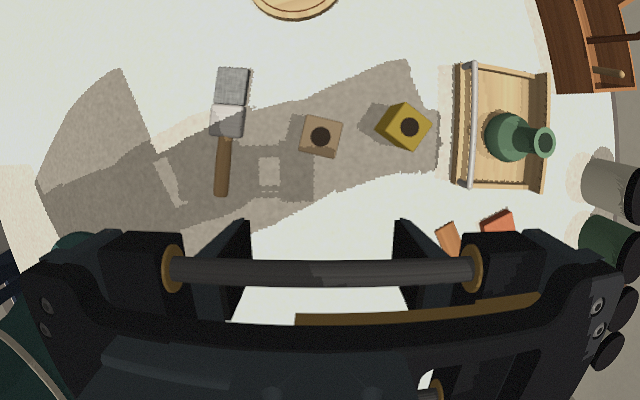

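Square B's dot is at (320,136), and the post is turned about 63°. The yellow decoy at (408,127) clears the finger path. The vase lip is at (543,142).

play_rows:
  rows:
    - [[0.03,-0.001,0],[0,0,0.1]]
    - [[0.059,-0.0016,0],[0,0,0.2]]
    - [[0.059,-0.0016,0.01],[0,0,0.244]]
    - [[0.059,-0.0016,0.04],[0,0,0.244]]
    - [[0.059,-0.0016,0.07],[0,0,0.244]]
    - [[0.059,-0.0016,0.1],[0,0,0.244]]
    - [[0.059,-0.0016,0.13],[0,0,0.244]]
    - [[0.059,-0.0016,0.155],[0,0,0.244]]
    - [[0.059,-0.0016,0.17],[0,0,0.244]]
    - [[0.059,-0.0016,0.1745],[0,0,0.244]]
    - [[0.059,-0.0016,0.1745],[0,0,0.244]]
    - [[0.059,-0.0016,0.1745],[0,0,0.244]]
  jaw: 0.074

```text
time_s: 20.9
eef_pos: [442.3, 179.6, 32.5]
ee_rot: [[0.455, 0.891, 0.0], [0.891, -0.455, 0.0], [0.0, 0.0, -1.0]]
wrist_force: [-0.5, 1.1, -0.6]
gripper_width: 0.812
finger_force: 0.0
```

play_rows:
  rows:
    - [[0,0,0],[0,0,0]]
    - [[0,0,0],[0,0,0]]
    - [[0,0,0],[0,0,0]]
    - [[0,0,0],[0,0,0]]
    - [[0,0,0],[0,0,0]]
    - [[0,0,0],[0,0,0]]
    - [[0,0,0],[0,0,0]]
    - [[0,0,0],[0,0,0]]
    - [[0,0,0],[0,0,0]]
    - [[0,0,0],[0,0,0]]
  jaw: 0.02
  newtons: 20

```text
time_s: 21.73
eef_pos: [441.8, 180.0, 32.3]
ee_rot: [[0.454, 0.891, 0.0], [0.891, -0.454, 0.0], [0.0, 0.0, -1.0]]
wrist_force: [-2.0, -0.2, 6.6]
gripper_width: 0.412
finger_force: 20.0
```

play_rows:
  rows:
    - [[0,0,-0.01],[0,0,0]]
    - [[0,0,-0.03],[0,0,0]]
    - [[0,0,-0.06],[0,0,0]]
    - [[0,0,-0.09],[0,0,0]]
    - [[-0.008,0.015,-0.108],[0,0,0]]
    - [[-0.022,0.041,-0.11],[0,0,0]]
    - [[-0.038,0.07,-0.11],[0,0,-0.05]]
    - [[-0.054,0.1,-0.11],[0,0,-0.1]]
    - [[-0.07,0.13,-0.11],[0,0,-0.15]]
    - [[-0.086,0.16,-0.11],[0,0,-0.2]]
    - [[-0.102,0.19,-0.11],[0,0,-0.244]]
    - [[-0.118,0.22,-0.11],[0,0,-0.244]]

```text
time_s: 22.73
eef_pos: [584.6, -26.7, 142.6]
ee_rot: [[0.222, 0.975, -0.0], [0.975, -0.222, 0.0], [-0.0, -0.0, -1.0]]
wrist_force: [-0.7, 1.3, -1.1]
gripper_width: 0.415
finger_force: 20.0
```

play_rows:
  rows:
    - [[-0.02,0.022,0],[0,0,0]]
    - [[-0.042,0.046,0],[0,0,0]]
    - [[-0.062,0.068,0],[0,0,0]]
    - [[-0.074,0.081,0],[0,0,0]]
    - [[-0.074,0.081,0.02],[0,0,0]]
    - [[-0.074,0.081,0.045],[0,0,0]]
    - [[-0.074,0.081,0.07],[0,0,0]]
    - [[-0.074,0.081,0.088],[0,0,0]]
    - [[-0.074,0.081,0.098],[0,0,0]]
    - [[-0.074,0.081,0.103],[0,0,0]]
    - [[-0.074,0.081,0.1055],[0,0,0]]
    - [[-0.074,0.081,0.1055],[0,0,0]]

```text
time_s: 23.73
eef_pos: [646.7, -115.5, 37.1]
ee_rot: [[0.225, 0.974, 0.0], [0.974, -0.225, -0.0], [-0.0, 0.0, -1.0]]
wrist_force: [0.7, -0.3, -0.6]
gripper_width: 0.416
finger_force: 20.0
```

play_rows:
  rows:
    - [[0,0,0],[0,0,0]]
    - [[0,0,0],[0,0,0]]
    - [[0,0,0],[0,0,0]]

```text
time_s: 23.98
eef_pos: [646.9, -115.5, 37.5]
ee_rot: [[0.225, 0.974, 0.001], [0.974, -0.225, -0.0], [0.0, 0.001, -1.0]]
wrist_force: [-0.9, 0.6, -0.6]
gripper_width: 0.417
finger_force: 20.0
```

play_rows:
  rows:
    - [[0,0,0],[0,0,0]]
    - [[0,0,0],[0,0,0]]
    - [[0,0,0],[0,0,0]]
    - [[0,0,0],[0,0,0]]
    - [[0,0,0],[0,0,0]]
    - [[0,0,-0.015],[0,0,0]]
    - [[0,0,-0.04],[0,0,0]]
    - [[0,0,-0.075],[0,0,0]]
    - [[0,0,-0.11],[0,0,0]]
    - [[0,0,-0.14],[0,0,0]]
    - [[0,0,-0.165],[0,0,0]]
    - [[0,0,-0.18],[0,0,0]]
  jaw: 0.085

```text
time_s: 24.98
eef_pos: [647.4, -115.6, 221.0]
ee_rot: [[0.225, 0.974, 0.004], [0.974, -0.225, -0.001], [0.0, 0.004, -1.0]]
wrist_force: [0.2, 0.1, 0.5]
gripper_width: 0.927
finger_force: 0.0
```

play_rows:
  rows:
    - [[0.035,-0.009,-0.005],[0,0,0]]
    - [[0.07,-0.018,-0.01],[0,0,0]]
    - [[0.105,-0.027,-0.015],[0,0,0]]
    - [[0.14,-0.036,-0.015],[0,0,0]]
    - [[0.17,-0.043,-0.015],[0,0,0]]
    - [[0.1795,-0.046,-0.015],[0,0,0]]
    - [[0.1795,-0.046,-0.015],[0,0,0]]
    - [[0.1795,-0.046,-0.015],[0,0,0]]
    - [[0.1795,-0.046,-0.015],[0,0,0]]

```text
time_s: 25.73
eef_pos: [641.9, 68.8, 231.5]
ee_rot: [[0.226, 0.974, -0.0], [0.974, -0.226, -0.0], [-0.0, -0.0, -1.0]]
wrist_force: [-0.2, -0.0, 0.2]
gripper_width: 0.933
finger_force: 0.0
```

```bash
python3 - <<'E'
from h import *
w=snap('wrist','w5.png');s=env.sense();print(s['eef_pos'],s['ee_rot'][:2,:2].round(3).tolist())
t=snap('top','top3.png');P=cloud(t)
m=(np.hypot(P[...,0]-646,P[...,1]+115)<32)&(P[...,2]>60);print(P[m].mean(0).round(1),m.sum(),P[m].min(0).round(),P[m].max(0).round())
E
```

```text
[641.95999807  68.5877401  231.44269444] [[0.226, 0.974], [0.974, -0.226]]
[ 646.6 -114.3   73.8] 194 [ 626. -135.   61.] [668. -93.  83.]
```

View pics/w5.png

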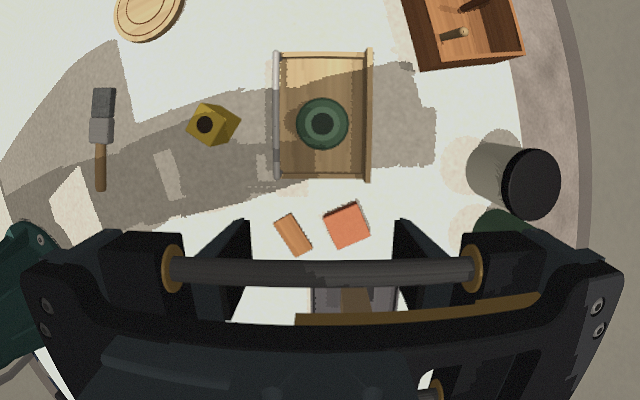

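The vase mouth is at (321,123), centred over its belly (322,125). The rail is left of it at column 276, and the path is clear.

```bash
python3 - <<'E'
from h import *
w=dict(np.load('wrist.npz'));t=dict(np.load('top.npz'));s=snap('scene')
d=dot(w,321,123,w=13);print(d,onz(w,*d[:2],125,True).round(1))
ps=None
for nm,c,g in(('scene',s,None),('top',t,None)):
    P=cloud(c);m=(np.hypot(P[...,0]-659,P[...,1]-138)<25)&(P[...,2]>117)
    v,u=np.nonzero(m);
    if len(u): print(nm,len(u),u.min(),u.max(),v.min(),v.max(),P[m].mean(0).round(1)); uv=((u.min()+u.max())/2,(v.min()+v.max())/2);print(onz(c,*uv,124).round(1),tri([ray(c,*uv),ray(w,*d[:2],True)]).round(1))
# belly in wrist
hsv=cv2.cvtColor(w['pixels'],cv2.COLOR_BGR2HSV);m=((hsv[...,0]>60)&(hsv[...,0]<95)&(hsv[...,1]>70)).astype(np.uint8);m[:80]=0;m[170:]=0;m[:,:285]=0;m[:,360:]=0
cn=max(cv2.findContours(m,0,1)[0],key=len);e=cv2.fitEllipse(cn);print(e,onz(w,*e[0],55,True).round(1))
# bat, from top view: outer edge cast on z=15 and wrist partial
hs=cv2.cvtColor(t['pixels'],cv2.COLOR_BGR2HSV);P=cloud(t)
m=((np.hypot(P[...,0]-455,P[...,1]-381)<80)&(hs[...,1]>70)&(hs[...,0]<25)).astype(np.uint8)
cn=max(cv2.findContours(m,0,1)[0],key=len)[:,0];q=np.array([onz(t,*p,15)[:2] for p in cn],np.float32);print('bat top',cv2.fitEllipse(q),cv2.minEnclosingCircle(q), np.median(P[m>0][:,2]))
hs=cv2.cvtColor(s['pixels'],cv2.COLOR_BGR2HSV);P=cloud(s)
m=((np.hypot(P[...,0]-455,P[...,1]-381)<75)&(P[...,2]>11)).astype(np.uint8);print('bat scene depth',P[m>0].mean(0).round(1),P[m>0].min(0),P[m>0].max(0))
E
```

```text
(np.float64(321.9252077562327), np.float64(123.2797783933518), np.int32(361)) [658.1 137.7 125. ]
scene 217 370 399 29 200 [663.7 127.4 383.4]
[239.5 375.7 124. ] [656.1 134.6 366.7]
top 170 247 258 115 135 [657.7 123.7 539.9]
[748.9 178.4 124. ] [661.  132.  508.5]
((296.5, 120.71428680419922), (0.0, 1.0), 0.0) [631.4 147.2  55. ]
bat top ((457.5032958984375, 383.7511291503906), (116.68231964111328, 117.56019592285156), 87.08384704589844) ((457.55889892578125, 383.6064453125), 60.075416564941406) 15.473162360275044
bat scene depth [462.1 380.3  16.6] [397.94456193 321.09108204  11.01746001] [519.20282371 441.66998125  21.62232494]
```

play_rows:
  rows:
    - [[0.03,0,0],[0,0,0]]
    - [[0.06,0.0008,0],[0,0,0]]
    - [[0.0703,0.0008,0],[0,0,0]]
    - [[0.0703,0.0008,0.01],[0,0,0]]
    - [[0.0703,0.0008,0.035],[0,0,0]]
    - [[0.0703,0.0008,0.06],[0,0,0]]
    - [[0.0703,0.0008,0.085],[0,0,0]]
    - [[0.0703,0.0008,0.11],[0,0,0]]
    - [[0.0703,0.0008,0.13],[0,0,0]]
    - [[0.0703,0.0008,0.142],[0,0,0]]
    - [[0.0703,0.0008,0.1465],[0,0,0]]
    - [[0.0703,0.0008,0.1465],[0,0,0]]
  jaw: 0.065

```text
time_s: 26.88
eef_pos: [658.1, 137.3, 84.1]
ee_rot: [[0.226, 0.974, -0.002], [0.974, -0.226, -0.0], [-0.001, -0.001, -1.0]]
wrist_force: [0.3, 0.3, 0.1]
gripper_width: 0.714
finger_force: 0.0
```

play_rows:
  rows:
    - [[0,0,0],[0,0,0]]
    - [[0,0,0],[0,0,0]]
    - [[0,0,0],[0,0,0]]
    - [[0,0,0],[0,0,0]]
    - [[0,0,0],[0,0,0]]
    - [[0,0,0],[0,0,0]]
  jaw: 0.035
  newtons: 20

```text
time_s: 27.38
eef_pos: [658.8, 138.2, 85.4]
ee_rot: [[0.225, 0.974, 0.001], [0.974, -0.225, 0.0], [0.0, 0.001, -1.0]]
wrist_force: [-0.2, 0.0, 0.1]
gripper_width: 0.384
finger_force: 0.0
```

play_rows:
  rows:
    - [[0,0,0],[0,0,0]]
    - [[0,0,0],[0,0,0]]
    - [[0,0,0],[0,0,0]]
    - [[0,0,0],[0,0,0]]
    - [[0,0,0],[0,0,0]]
    - [[0,0,0],[0,0,0]]
    - [[0,0,0],[0,0,0]]
    - [[0,0,0],[0,0,0]]
  jaw: 0.015

```text
time_s: 28.05
eef_pos: [658.7, 138.2, 85.2]
ee_rot: [[0.225, 0.974, 0.0], [0.974, -0.225, 0.0], [0.0, 0.0, -1.0]]
wrist_force: [-0.4, 0.2, 4.1]
gripper_width: 0.309
finger_force: 20.0
```

play_rows:
  rows:
    - [[0,0,-0.006],[0,0,0]]
    - [[0,0,-0.018],[0,0,0]]
    - [[0,0,-0.036],[0,0,0]]
    - [[0,0,-0.056],[0,0,0]]
    - [[0,0,-0.074],[0,0,0]]
    - [[0,0,-0.08],[0,0,0]]
    - [[0,0,-0.08],[0,0,0]]

```text
time_s: 28.63
eef_pos: [659.5, 138.3, 167.3]
ee_rot: [[0.225, 0.974, 0.003], [0.974, -0.225, 0.001], [0.001, 0.003, -1.0]]
wrist_force: [0.3, -0.2, -2.2]
gripper_width: 0.311
finger_force: 20.0
```

play_rows:
  rows:
    - [[0.003,-0.008,0],[0,0,0]]
    - [[0.01,-0.024,0],[0,0,0]]
    - [[0.021,-0.048,0],[0,0,0]]
    - [[0.033,-0.076,0],[0,0,0]]
    - [[0.045,-0.104,0],[0,0,0]]
    - [[0.057,-0.132,0],[0,0,0]]
    - [[0.07,-0.16,0],[0,0,0]]
    - [[0.082,-0.188,0],[0,0,0]]
    - [[0.094,-0.216,0],[0,0,0]]
    - [[0.103,-0.237,0],[0,0,0]]
    - [[0.108,-0.248,0],[0,0,0]]
    - [[0.1086,-0.2493,0],[0,0,0]]

```text
time_s: 29.63
eef_pos: [437.3, 300.8, 164.1]
ee_rot: [[0.223, 0.975, -0.002], [0.975, -0.223, -0.001], [-0.001, -0.001, -1.0]]
wrist_force: [0.1, -0.5, -0.4]
gripper_width: 0.311
finger_force: 20.0
```

```bash
python3 - <<'E'
from h import *
w=snap('wrist','w6.png');s=env.sense();print(s['eef_pos'],s['gripper_width'])
E
```

```text
[438.5564184  300.45003144 164.42643507] 0.3132253588346373
```

View pics/w6.png

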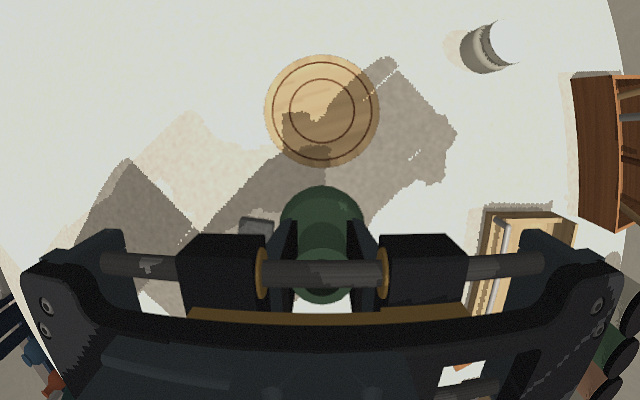

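The bat is fully visible and centred near (322,111). The vase hangs between the fingers at (320,220).

```bash
python3 - <<'E'
from h import *
w=dict(np.load('wrist.npz'));t=dict(np.load('top.npz'))
hs=cv2.cvtColor(w['pixels'],cv2.COLOR_BGR2HSV)
m=((hs[...,1]>60)&(hs[...,0]<28)).astype(np.uint8);m[185:]=0;m[:,:240]=0;m[:,400:]=0
m=cv2.morphologyEx(m,cv2.MORPH_OPEN,np.ones((3,3)))
cn=cv2.convexHull(max(cv2.findContours(m,0,1)[0],key=len))[:,0]
for z in(15,0):
    q=np.array([onz(w,*p,z,True)[:2] for p in cn],np.float32);e=cv2.fitEllipse(q);print(z,np.round(e[0],1),np.round(e[1],1),cv2.minEnclosingCircle(q))
a=onz(w,322,111,15,True);print(a.round(1))
t0=cv2.imread('pics/top0.png');hs=cv2.cvtColor(t0,cv2.COLOR_BGR2HSV)
m=((hs[...,1]>70)&(hs[...,0]<25)).astype(np.uint8);m[:205]=0;m[260:]=0;m[:,:150]=0;m[:,225:]=0
e=cv2.fitEllipse(max(cv2.findContours(m,0,1)[0],key=len));print('top',e,onz(t,*e[0],15).round(1))
e2=cv2.fitEllipse(cn);print(e2,'tri',tri([ray(t,*e[0]),ray(w,*e2[0],True)]).round(1))
print(env.sense()['eef_pos'])
E
```

```text
15 [455.9 382.6] [118.3 118.5] ((455.9044189453125, 382.62408447265625), 59.52375411987305)
0 [456.  383.2] [123.8 124.1] ((456.031005859375, 383.230224609375), 62.31437301635742)
[456.1 382.   15. ]
top ((187.05316162109375, 234.68392944335938), (40.548118591308594, 41.266963958740234), 24.804813385009766) [457.4 383.8  15. ]
((321.67626953125, 110.93545532226562), (113.06600952148438, 114.99110412597656), 88.36914825439453) tri [456.6 382.   21.9]
[438.5564184  300.45003144 164.42643507]
```

play_rows:
  rows:
    - [[0.01,0,0],[0,0,0]]
    - [[0.03,-0.001,0],[0,0,0]]
    - [[0.055,-0.0027,0],[0,0,0]]
    - [[0.075,-0.0027,0],[0,0,0]]
    - [[0.0844,-0.0027,0],[0,0,0]]
    - [[0.0844,-0.0027,0.01],[0,0,0]]
    - [[0.0844,-0.0027,0.03],[0,0,0]]
    - [[0.0844,-0.0027,0.05],[0,0,0]]
    - [[0.0844,-0.0027,0.068],[0,0,0]]
    - [[0.0844,-0.0027,0.08],[0,0,0]]
    - [[0.0844,-0.0027,0.086],[0,0,0]]
    - [[0.0844,-0.0027,0.088],[0,0,0]]

```text
time_s: 30.68
eef_pos: [456.2, 381.9, 75.8]
ee_rot: [[0.226, 0.974, -0.001], [0.974, -0.226, -0.001], [-0.001, -0.001, -1.0]]
wrist_force: [-0.3, 0.3, -1.1]
gripper_width: 0.308
finger_force: 20.0
```

play_rows:
  rows:
    - [[0,0,0],[0,0,0]]
    - [[0,0,0],[0,0,0]]
    - [[0,0,0.001],[0,0,0]]
    - [[0,0,0.002],[0,0,0]]
    - [[0,0,0.003],[0,0,0]]
    - [[0,0,0.004],[0,0,0]]
    - [[0,0,0.005],[0,0,0]]
    - [[0,0,0.006],[0,0,0]]
    - [[0,0,0.006],[0,0,0]]
    - [[0,0,0.006],[0,0,0]]
    - [[0,0,0.006],[0,0,0]]
    - [[0,0,0.006],[0,0,0]]

```text
time_s: 31.68
eef_pos: [456.5, 382.9, 71.1]
ee_rot: [[0.225, 0.974, 0.0], [0.974, -0.225, 0.0], [0.0, 0.0, -1.0]]
wrist_force: [0.2, -0.2, -1.7]
gripper_width: 0.311
finger_force: 20.0
```

play_rows:
  rows:
    - [[0,0,0.0005],[0,0,0]]
    - [[0,0,0.0008],[0,0,0]]
    - [[0,0,0.001],[0,0,0]]
    - [[0,0,0.001],[0,0,0]]
    - [[0,0,0.001],[0,0,0]]
    - [[0,0,0.001],[0,0,0]]

```text
time_s: 32.18
eef_pos: [456.6, 383.0, 70.2]
ee_rot: [[0.225, 0.974, 0.0], [0.974, -0.225, 0.0], [0.0, 0.0, -1.0]]
wrist_force: [0.2, -0.3, 2.9]
gripper_width: 0.313
finger_force: 20.0
```

play_rows:
  rows:
    - [[0,0,0.0003],[0,0,0]]
    - [[0,0,0.0006],[0,0,0]]
    - [[0,0,0.0006],[0,0,0]]
    - [[0,0,0.0006],[0,0,0]]
    - [[0,0,0.0006],[0,0,0]]

```text
time_s: 32.6
eef_pos: [456.9, 383.2, 70.1]
ee_rot: [[0.225, 0.974, 0.001], [0.974, -0.225, 0.001], [0.001, 0.001, -1.0]]
wrist_force: [-2.3, -1.0, 9.6]
gripper_width: 0.314
finger_force: 20.0
```

play_rows:
  rows:
    - [[0,0,-0.0006],[0,0,0]]
    - [[0,0,-0.0006],[0,0,0]]
    - [[0,0,-0.0006],[0,0,0]]

```text
time_s: 32.85
eef_pos: [456.6, 382.9, 70.1]
ee_rot: [[0.225, 0.974, 0.0], [0.974, -0.225, 0.0], [0.0, 0.0, -1.0]]
wrist_force: [-0.2, -1.3, 3.5]
gripper_width: 0.313
finger_force: 20.0
```

play_rows:
  rows:
    - [[0,0,0],[0,0,0]]
    - [[0,0,0],[0,0,0]]
    - [[0,0,0],[0,0,0]]
    - [[0,0,0],[0,0,0]]
    - [[0,0,0],[0,0,0]]
    - [[0,0,0],[0,0,0]]
    - [[0,0,0],[0,0,0]]
  jaw: 0.075

```text
time_s: 33.43
eef_pos: [456.5, 382.8, 70.0]
ee_rot: [[0.225, 0.974, -0.0], [0.974, -0.225, -0.0], [-0.0, -0.0, -1.0]]
wrist_force: [1.1, -0.3, 0.1]
gripper_width: 0.79
finger_force: 0.0
```

play_rows:
  rows:
    - [[0,0,-0.01],[0,0,0]]
    - [[0,0,-0.03],[0,0,0]]
    - [[0,0,-0.06],[0,0,0]]
    - [[0,0,-0.09],[0,0,0]]
    - [[0,0,-0.12],[0,0,0]]
    - [[0,0,-0.14],[0,0,0]]
    - [[-0.04,0,-0.14],[0,0,0]]
    - [[-0.08,0,-0.14],[0,0,0]]
    - [[-0.12,0,-0.14],[0,0,0]]
    - [[-0.12,0,-0.14],[0,0,0]]
    - [[-0.12,0,-0.14],[0,0,0]]

```text
time_s: 34.35
eef_pos: [429.3, 264.8, 210.9]
ee_rot: [[0.227, 0.974, 0.001], [0.974, -0.227, 0.001], [0.001, 0.001, -1.0]]
wrist_force: [0.7, 0.4, 0.7]
gripper_width: 0.824
finger_force: 0.0
```

```bash
python3 - <<'E'
from h import *
w=snap('wrist','w7.png');t=snap('top','top4.png');s=snap('scene','scene4.png')
for n,c in(('top',t),('scene',s)):
    P=cloud(c);m=(np.hypot(P[...,0]-456,P[...,1]-383)<40)&(P[...,2]>98)&(P[...,2]<125);print(n,m.sum(),P[m].mean(0).round(1),P[m].min(0).round(),P[m].max(0).round())
a=t['pixels'][120:270,150:490];b=s['pixels'][120:270,130:470]
cv2.imwrite('pics/fin.png',cv2.resize(np.vstack([a,b]),None,fx=1.95,fy=1.95))
E
```

```text
<stdin>:4: RuntimeWarning: Mean of empty slice.
  ret = um.true_divide(
Traceback (most recent call last):
ValueError: zero-size array to reduction operation minimum which has no identity
```

View pics/w7.png

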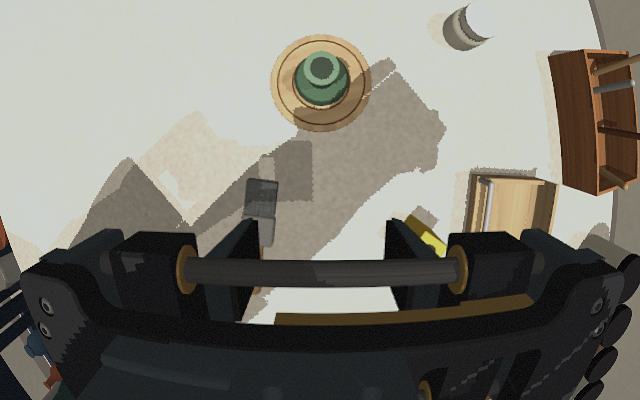

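The vase stands upright on the bat, with its foot inside the inner ring and its mouth at (321,68). I do one last check of the vase centre and of the trays.

```bash
python3 - <<'E'
from h import *
w=dict(np.load('wrist.npz'));s=snap('scene','scene5.png')
d=dot(w,321,68,w=11);print(d,onz(w,*d[:2],109,True).round(1))
P=cloud(s);m=(np.hypot(P[...,0]-456,P[...,1]-383)<40)&(P[...,2]>98)&(P[...,2]<125);print(m.sum(),P[m].mean(0).round(1) if m.any() else '')
cv2.imwrite('pics/fin.png',cv2.resize(s['pixels'][130:270,130:450],None,fx=2.5,fy=2.5))
E
```

```text
Traceback (most recent call last):
  File "h.py", line 26, in dot
    k=min((i for i in range(1,n) if st[i,4]>8),key=lambda i:np.hypot(*(ce[i]-w)))
ValueError: min() iterable argument is empty
```

```bash
python3 - <<'E'
from h import *
w=dict(np.load('wrist.npz'))
print(onz(w,321.5,68,110,True).round(1),onz(w,321,82.5,15,True).round(1))
s=cv2.imread('pics/scene5.png')
cv2.imwrite('pics/fin.png',cv2.resize(s[130:270,130:450],None,fx=2.5,fy=2.5))
E
```

```text
[456.6 381.6 110. ] [456.  381.4  15. ]
```

View pics/fin.png

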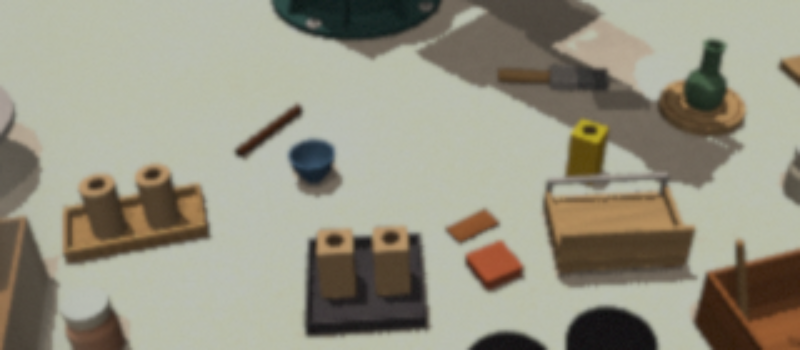

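Everything is in place: round posts at (100,205) and (157,198) in the wooden tray, square posts at (336,262) and (391,260) in the steel tray. The vase is upright on the bat at (706,80), and the bowl and yellow decoy haven't moved.

```bash
python3 -c "
from station import env
print(env.job_done())"
```

```text
the job is handed in; nothing more can be done
None
```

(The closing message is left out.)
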